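Drive the seated plug out of the funnel block with the ejector rod

TASK

A white plug is stuck in the bore of the grey funnel block. Take the orange-handled ejector rod out of its wooden stand, push it down through the bore until its collar presses home on the sprung red landing ring and the plug drops into the blue cup below, then set the rod back upright in its stand, fully down, and let go. Feel your way: never press the rod on the block or the plug with more than about 30 newtons, do not touch the plug with the fingers, and leave the cup, the amber jars and the funnel where they stand.

Things in the scene. Friction and masses are not known exactly. Their poses are not given: they have to be found in the camera images.
- station: Funnel station, fixed: white base board 130 x 190 x 12 mm (x, y, z), two 14 mm steel posts at y = +-80 mm reaching 172 mm up, and on them a grey block, 70 x 190 mm and 40 mm thick, with a vertical through bore. Origin: underside of the base, on the bore axis, z up.
- mouth_nominal (a point): NOMINAL centre of the red landing ring's top, 155 mm above the station's origin; true height up to 15 mm higher or lower (block clamped by hand), not reported: feel or see it. Ring: 44 mm outer, 31 mm inner diameter, 4 mm proud of the block's top, around the 25.5 mm bore (2 mm chamfer). Sprung: gives 2.5 mm at 6 N/mm (15 N), then a hard stop.
- jaws_nominal (a point): NOMINAL centre of two sprung steel jaws under the block, on the bore axis, 52 mm below the ring's top (they go with the block). Their 12 mm tall pads grip the plug from +-y and hold it by friction. It lets go only when its top is pushed below the pads, as the rod's collar comes down on the ring (by 1 mm of ring travel at the latest).
- plug_center (a point): Centre of the white plastic plug, a cylinder 23.5 mm diameter, 30 mm tall, 20 g, seated upright in the lower end of the bore and sprung jaws. z is its axis. Its top lies 22 to 52 mm below the ring's top. Pushing it takes about 5 to 10 N, less towards the end, then it falls free.
- cup_center (a point): Blue enamel measuring cup, loose, standing on the station's base under the bore: outer radius 36 mm, 60 mm high, wall 3 mm, 220 g, handle to the side. The point is on its axis, 30 mm above its underside.
- holder: Wooden stand for the rod, fixed: 80 x 80 x 70 mm with a vertical through hole of 27 mm diameter (2 mm chamfer). Origin: centre of its underside; the hole's mouth is 70 mm above it.
- rod_grip (a point): Centre of the ejector rod's orange square handle (28 x 28 mm, 60 mm tall, sides along this point's x and y). Rod upright, 160 g: below the handle a steel collar 44 mm diameter, 6 mm thick, whose underside is 36 mm below this point, then a steel shaft of 20 mm diameter and 57.5 mm length with a 3 mm chamfered tip. At the start it hangs in the stand with the collar on the stand's top.
- rod_tip (a point): Centre of the flat end of the rod's shaft, 93.5 mm below the handle's centre.
- jar0: Amber glass jar with steel cap, bystander, 68 mm diameter, 110 mm high; origin under its centre.
- jar1: Second such jar.
- funnel: Stainless funnel lying on its side, bystander, about 100 mm long and 90 mm wide; origin under its middle.
Mind the look-alikes: they are no part of the job. Of the things like the part that bears cup_center, leave any that is green; of the rest the larger one is meant. What is shaped like the part that bears rod_grip but black or pink is not meant.

How it is judged:
By the outcome, as a careful person would: the job done as asked, in the order asked, and still so for the second after the job is handed in, with the robot touching nothing.
It also fails if it takes over 72 s, if anything falls off the work surface, if the arm or the gripper's body presses on something with over 40 N, if the wrist force passes 120 N, or if a joint passes its speed limit or range.

ROBOT

A 7-joint arm with a two-finger parallel gripper is mounted at the origin on the work surface. World frame = base frame: x ahead of the robot, y to its left, z up, the work surface at z = 0. Lengths are in m, angles in rad, forces in N, time in s.
With the tool pointing down it reaches from about 0.4 to 0.875 m from the base axis. Payload 4.4 kg.
Tool frame: the origin (TCP) lies between the finger pads; the fingertips stand 19 mm ahead of it and the grasp point (between the pads) is the TCP; z points along the fingers, y is the direction in which the jaws open and shut (so a half turn about z gives the same grasp; the last joint's range is limited). The gripper opens to 85 mm and grips with 20 to 120 N. Pads are 22 mm wide; open, the fingers measure 114 mm over their backs; the gripper's body (76 mm by 85 mm) begins 54 mm behind the grasp point. The pads swing forward as they close: fully open they stand 13 mm farther back than shut.
Start: joints at [1.224, 0.628, 0.038, 1.517, -0.027, 0.996, -0.02], TCP at [0.18, -0.625, 0.229] pointing down, gripper open.
Joint ranges: [-3.06, 3.06], [-0.37, 2.12], [-1.25, 1.32], [0.18, 2.47], [-1.1, 4.24], [0.23, 1.98], [-2.94, 2.94]. Speed limits (rad/s): [2.57, 2.57, 3.14, 3.14, 3.14, 3.14, 3.14].

INTERFACE

Orientations are given as a 3x3 rotation matrix whose columns are the frame's x, y, z axes.
In Python, from station import sense, cams, hand_in gives the robot as it stands. The module is installed in compiled form; this text tells all that it offers.
- The arm moves only by the tool jog_arm, never from a script. Its argument "increments" is a list of rows, each an object of numbers: "claw": the closure in counts, from 0 (fully open) to 255 (shut); "x", "y", "z": the shift along the world's x, y, z in mm; "twist": the turn about the world's z in degrees. In form: [{"claw": .., "x": .., "y": .., "z": .., "twist": ..}, ...]. A call has 1 to 5 rows; each row shifts and turns the commanded pose from where the row before left it; what a row does not reach is not made up. A row lasts 1/8 s, in which the tool goes at most 62.5 mm and 10.7 degrees, less where a joint would pass 70% of its speed; a pose out of reach is approached as far as the arm can. A call with a gripper value outside its range is refused whole. The fingers move at their own pace and stop on an object; "force" is the grip in N (left out, the last holds). Time passes only in rows, so rows that do not move let the fingers close. It gives the time, the measured TCP pose, the force and the opening at its end, in the units of the state.
- sense(): the state, without advancing time (a new reading comes with each control period).
- cams.get_image(name): name is "scene" or "top" or "wrist"; returns the picture (384x512x3 uint8, red, green, blue); there is no depth.
- cams.camera_info(name): a dict with "vfov" (degrees; the focal length in pixels is half the picture's height over the tangent of half this angle, whatever the lens; pixels are square), "cx", "cy" (the principal point, pixels), "R" (3x3) and "t" (3): a world point X has camera coordinates R X + t; the wrist camera has in their place "tool_from_camera" (4x4, takes a point from camera to tool coordinates, whose origin is the TCP and whose axes are the flange's). Camera axes: x right, y down, z forward; pixel columns grow to the right and rows downward; lengths in m; the calibration is good to about 2 mm. A picture is of the moment at which its call begins: read the wrist's pose just before it. camera_info takes no time and is no camera call.
- hand_in(): hands the job in, once; it reports no verdict.
The state is a dict: "t": time; "joint_positions": joint angles; "qd": joint speeds; "joint_efforts": joint torques, N m; "eef_pos": TCP position; "orientation": TCP orientation; "contact_force": force on the tool from outside, world axes, zero at the start; "moment": the same for the moment, N m; "width": opening from 0.0 (shut) to 1.0 (fully open).
Only numpy, scipy, OpenCV 4.12 (cv2) and the standard library are available. Lean on these libraries where they do the work, as an engineer would, in place of code of your own. Each camera call takes 0.05 s, during which the arm holds its last target. There are 200 camera calls.

## Working session

There is one attempt and no reset: what is moved stays moved. The work goes in short steps, Python scripts to look and compute and a tool call to move; the robot and the scene stay as the last step left them, time stands still between calls to the robot, and variables do not carry over. Pictures are saved under pics/ and viewed, about 8 in all and at most 12, crops included, and the job is handed in when it is done.

Besides the shell and the picture viewer there is one more tool, called after "Call:" by a JSON object that holds its "method" and its "body". jog_arm: Moves the arm, as the interface text tells. Its arguments: {"type":"object","properties":{"increments":{"type":"array","items":{"type":"object","properties":{"claw":{"type":"number"},"x":{"type":"number"},"y":{"type":"number"},"z":{"type":"number"},"twist":{"type":"number"}}}},"force":{"type":"number"}},"required":["increments"]}

```bash
mkdir -p pics; cat > h.py <<'E'
import numpy as np,cv2
from station import sense,cams,hand_in
def K(n):
    i=cams.camera_info(n);f=192/np.tan(np.radians(i['vfov'])/2);return i,f
def ray(n,u,v,s=None):
    i,f=K(n);d=np.array([(u-i['cx'])/f,(v-i['cy'])/f,1.])
    if n=='wrist':
        T=np.array(i['tool_from_camera']);R=np.array(s['orientation']);p=np.array(s['eef_pos'])
        return R@T[:3,3]+p, R@T[:3,:3]@d
    R=np.array(i['R']);t=np.array(i['t']);return -R.T@t,R.T@d
def onz(n,u,v,z,s=None):
    o,d=ray(n,u,v,s);return o+d*(z-o[2])/d[2]
def proj(n,X,s=None):
    i,f=K(n)
    if n=='wrist':
        T=np.array(i['tool_from_camera']);R=np.array(s['orientation']);p=np.array(s['eef_pos'])
        c=T[:3,:3].T@(R.T@(np.array(X)-p)-T[:3,3])
    else: c=np.array(i['R'])@X+np.array(i['t'])
    return i['cx']+f*c[0]/c[2],i['cy']+f*c[1]/c[2]
def grab(n,name):
    s=sense();im=cams.get_image(n)[...,::-1].copy();cv2.imwrite('pics/%s.png'%name,im);return im,s
def tri(a,b):
    A=[];B=[]
    for o,d in (a,b):
        d=d/np.linalg.norm(d);P=np.eye(3)-np.outer(d,d);A.append(P);B.append(P@o)
    return np.linalg.lstsq(np.vstack(A),np.hstack(B),rcond=None)[0]
E
python3 - <<'E'
from h import *
for n in('scene','top'):
    im,s=grab(n,n+'0'); cv2.imwrite('pics/%s0b.png'%n,cv2.resize(im,(800,600)))
    o,d=ray(n,256,192);print(n,o,d,K(n)[1])
print(s)
E
```

```text
scene [0.95791479 0.61400221 0.68968062] [-0.45082263 -0.61910261 -0.64323553] 391.02722676289716
top [0.53778779 0.07824214 0.93008798] [ 0.05036048 -0.0139856  -0.99870796] 431.678431635369
{'t': 0.05, 'joint_positions': array([ 1.22423811,  0.62935958,  0.03845944,  1.51833804, -0.02699691,
        0.99627664, -0.02005908]), 'qd': array([-0.00019015,  0.00110429,  0.00165156, -0.00054752,  0.00019821,
        0.00033589, -0.00080558]), 'joint_efforts': array([ 3.45441957e-03, -5.65055430e+01,  1.23188496e+00, -1.94197834e+01,
        1.12493566e-02,  5.32850856e-03, -1.06477293e-05]), 'eef_pos': array([ 0.17995439, -0.62396138,  0.22789026]), 'orientation': array([[ 9.60865248e-01,  2.77015650e-01, -5.52059753e-04],
       [ 2.77016197e-01, -9.60863601e-01,  1.77941122e-03],
       [-3.75293681e-05, -1.86270389e-03, -9.99998264e-01]]), 'contact_force': array([-0.17066704,  0.21410513,  0.51921328]), 'moment': array([-0.04734922,  0.00195594,  0.03546062]), 'width': 1.0028305284498868}
```

View pics/scene0b.png

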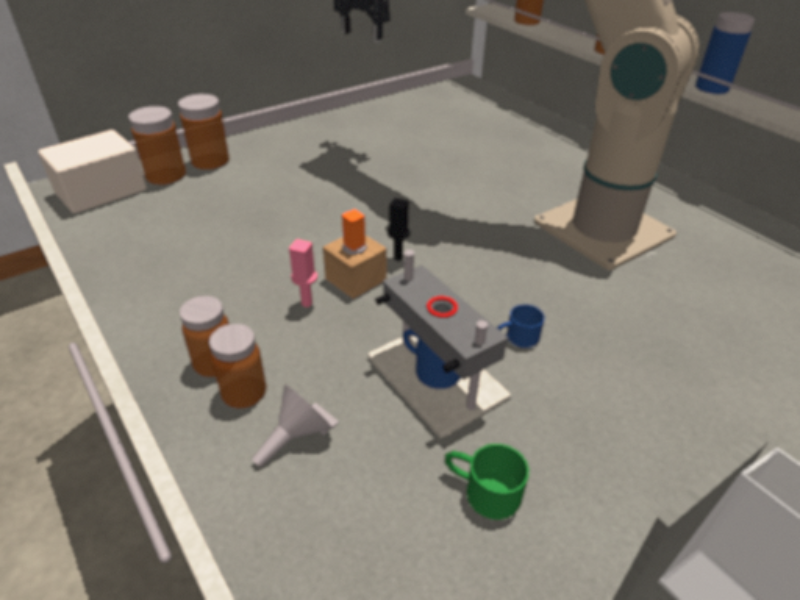

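View pics/top0b.png

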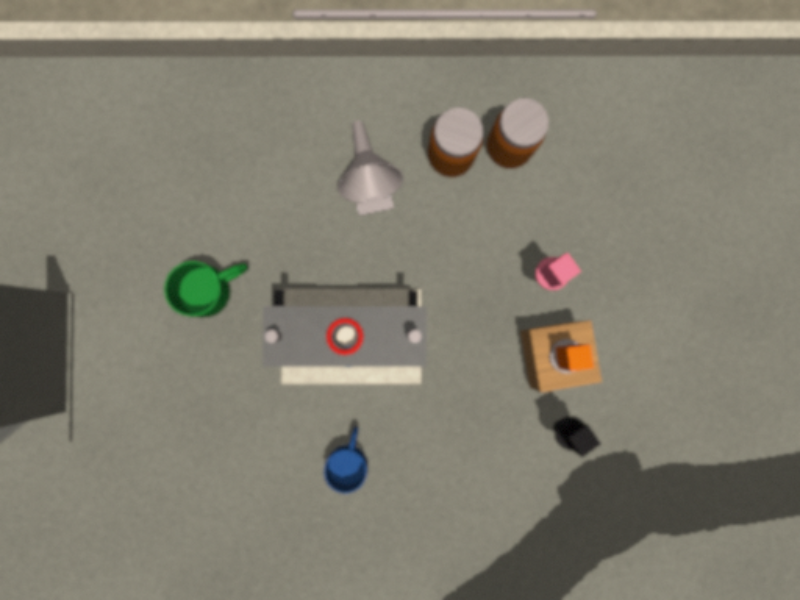

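The pictures show these candidates, in 800x600 top-view pixels:
- **Rods:** orange handle in the wooden stand at (577,357), which is the one meant. Pink at (563,270) and black at (577,436) are look-alikes.
- **Cups:** large blue cup under the block, scene view (438,360), which is the one meant. Small blue at (346,468) and green at (198,288) are not.
- **Ring:** red, at (345,336).

```bash
python3 - <<'E'
from h import *
def cen(m):
    n,l,st,c=cv2.connectedComponentsWithStats(m.astype(np.uint8));k=1+np.argmax(st[1:,4]);cs=cv2.findContours((l==k).astype(np.uint8),0,2)[0][0]
    return cs,st[k],c[k]
R={}
for n in('scene','top'):
    im=cv2.imread('pics/%s0.png'%n);h=cv2.cvtColor(im,cv2.COLOR_BGR2HSV);H,S,V=h[...,0].astype(int),h[...,1],h[...,2]
    red=((H<5)|(H>175))&(S>190)&(V>120)
    org=(H>=6)&(H<13)&(S>215)&(V>150)
    if n=='scene': red[:, :150]=0; org[:, :200]=0
    wood=(H>=10)&(H<20)&(S>110)&(V>100)
    if n=='scene': wood[:130]=0;wood[:,:205]=0;wood[:,260:]=0
    for k,m in dict(red=red,org=org,wood=wood).items():
        c,st,ce=cen(m);r=cv2.minAreaRect(c);print(n,k,st,ce,r)
        if k=='red':ce=np.array(cv2.fitEllipse(c)[0]);print(ce)
        if k=='wood':print(cv2.boxPoints(r))
        R[n,k]=ce
print('ring',tri(ray('scene',*R['scene','red']),ray('top',*R['top','red'])))
for z in(.14,.155,.17):print(z,onz('scene',*R['scene','red'],z),onz('top',*R['top','red'],z))
print('org',tri(ray('scene',*R['scene','org']),ray('top',*R['top','org'])))
a=cv2.imread('pics/top0.png')[190:300,320:400];b=cv2.imread('pics/scene0.png')[120:205,180:280]
cv2.imwrite('pics/c.png',np.hstack([cv2.resize(a,(364,500),interpolation=2),cv2.resize(b,(430,500),interpolation=2)]))
# base white strip corners
E
```

```text
scene red [274 191  18  11  43] [282.74418605 197.18604651] ((282.5, 196.0), (10.0, 17.0), 90.0)
[282.58544922 195.80696106]
scene org [230 140   1   1   1] [230. 140.] ((230.0, 140.0), (0.0, 0.0), 0.0)
scene wood [ 208  135   38   55 1006] [225.61232604 163.17793241] ((226.4307861328125, 161.7461700439453), (35.72200012207031, 48.24951171875), 29.744882583618164)
[[198.95386 173.83078]
 [222.89233 131.93848]
 [253.90771 149.66156]
 [229.96924 191.55386]]
top red [210 204  22  22 105] [220.07619048 215.24761905] ((220.5, 214.5), (21.0, 21.0), 90.0)
[220.26348877 214.84243774]
top org [363 222   1   1   1] [363. 222.] ((363.0, 222.0), (0.0, 0.0), 0.0)
top wood [ 339  206   45   44 1355] [361.39557196 227.4797048 ] ((360.93243408203125, 227.0946044921875), (40.60654830932617, 40.27775192260742), 80.53767395019531)
[[337.72974 210.37839]
 [377.45947 203.75677]
 [384.13513 243.81082]
 [344.4054  250.43243]]
ring [0.5366595  0.13251603 0.14530044]
0.14 [0.53252709 0.12785036 0.14      ] [0.53668128 0.13285867 0.14      ]
0.155 [0.54413532 0.14111675 0.155     ] [0.53670229 0.13182176 0.155     ]
0.17 [0.55574354 0.15438314 0.17      ] [0.5367233  0.13078485 0.17      ]
org [ 0.5149197  -0.12358536  0.14365586]
```

View pics/c.png

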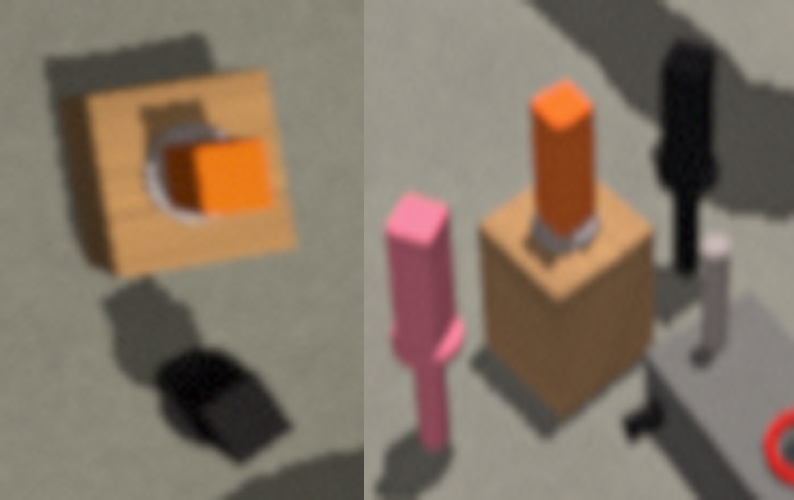

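The crop confirms the choice: the orange handle stands in the wooden stand, with the top-face centre at about (371.6,228.9) in the full-resolution top view. Pink and black stand loose beside it.

```bash
python3 - <<'E'
from h import *
print(onz('top',371.6,228.9,.136), onz('top',361,227,.07))
c=[onz('top',*p,.07)[:2] for p in ([337.7,210.4],[377.5,203.8])];d=c[1]-c[0];print(np.degrees(np.arctan2(d[1],d[0])))
print(cams.camera_info('wrist'))
E
```

```text
[ 0.50714701 -0.14541894  0.136     ] [ 0.50867849 -0.14278261  0.07      ]
-81.38191021857084
{'vfov': 64.1787296882152, 'cx': 249.025720016919, 'cy': 186.97063321878952, 'tool_from_camera': array([[ 7.24551562e-05, -9.52189192e-01, -3.05508981e-01,
         7.70926758e-02],
       [ 9.99999987e-01,  1.13234803e-04, -1.15760263e-04,
         1.20823023e-03],
       [ 1.44819920e-04, -3.05508969e-01,  9.52189188e-01,
        -1.45608803e-01],
       [ 0.00000000e+00,  0.00000000e+00,  0.00000000e+00,
         1.00000000e+00]])}
```

Call:
{"method": "jog_arm", "body": {"increments": [{"x":33,"y":48,"z":5,"twist":-1.5},{"x":33,"y":48,"z":5,"twist":-1.5},{"x":33,"y":48,"z":5,"twist":-1.5},{"x":33,"y":48,"z":5,"twist":-1.5},{"x":33,"y":48,"z":0,"twist":-1.5}], "force": 80}}

```text
schema error: expected keys claw, x, y, z, twist
```

Call:
{"method": "jog_arm", "body": {"increments": [{"x":33,"y":48},{"x":33,"y":48},{"x":33,"y":48},{"x":33,"y":48},{"x":30,"y":46}]}}

```text
schema error: expected keys claw, x, y, z, twist
```

Call:
{"method": "jog_arm", "body": {"increments": [{},{}]}}

```text
schema error: expected keys claw, x, y, z, twist
```

```bash
python3 - <<'E'
from h import *
im,s=grab('wrist','w1');print(s['t'],s['eef_pos'],s['orientation'],s['contact_force'])
cv2.imwrite('pics/w1b.png',im)
E
```

```text
0.1 [ 0.17998892 -0.62399157  0.22800275] [[ 9.60833425e-01  2.77126113e-01 -4.95910893e-04]
 [ 2.77126556e-01 -9.60832062e-01  1.61914964e-03]
 [-2.77784396e-05 -1.69316317e-03 -9.99998566e-01]] [-0.23092291  0.51191084  0.63303073]
```

View pics/w1b.png

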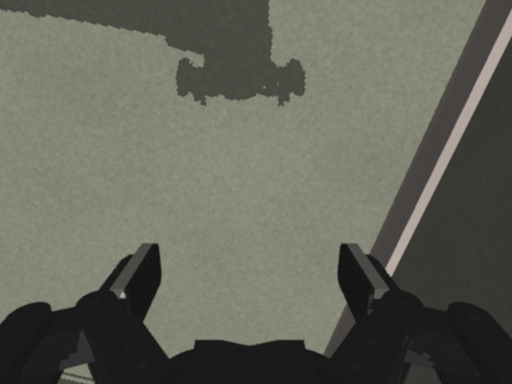

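All keys are needed in each row. The picture shows only bare table between the fingers, so the arm has not moved yet.

Call:
{"method": "jog_arm", "body": {"increments": [{"claw":0,"x":33,"y":48,"z":5,"twist":-1.5},{"claw":0,"x":33,"y":48,"z":5,"twist":-1.5},{"claw":0,"x":33,"y":48,"z":5,"twist":-1.5},{"claw":0,"x":33,"y":48,"z":5,"twist":-1.5},{"claw":0,"x":33,"y":48,"z":0,"twist":-1.5}], "force": 80}}

```text
t: 0.78
eef_pos: [0.3462, -0.383, 0.2491]
orientation: [[0.989, 0.148, 0.001], [0.148, -0.989, -0.001], [0.001, 0.001, -1.0]]
contact_force: [0.3, -0.2, 0.6]
width: 0.997
```

Call:
{"method": "jog_arm", "body": {"increments": [{"claw":0,"x":33,"y":48,"z":0,"twist":0},{"claw":0,"x":33,"y":48,"z":0,"twist":0},{"claw":0,"x":33,"y":48,"z":0,"twist":0},{"claw":0,"x":33,"y":48,"z":0,"twist":0},{"claw":0,"x":30,"y":46,"z":0,"twist":0}]}}

```text
t: 1.4
eef_pos: [0.5081, -0.1447, 0.2488]
orientation: [[0.989, 0.15, 0.0], [0.15, -0.989, -0.0], [0.0, 0.0, -1.0]]
contact_force: [1.9, -0.1, 0.1]
width: 1.001
```

Call:
{"method": "jog_arm", "body": {"increments": [{"claw":0,"x":0,"y":0,"z":0,"twist":0},{"claw":0,"x":0,"y":0,"z":0,"twist":0}]}}

```text
t: 1.65
eef_pos: [0.5066, -0.147, 0.2485]
orientation: [[0.989, 0.149, -0.001], [0.149, -0.989, -0.001], [-0.001, 0.0, -1.0]]
contact_force: [0.0, -0.8, 0.9]
width: 0.997
```

```bash
python3 - <<'E'
from h import *
im,s=grab('wrist','w2');print(s['t'],s['eef_pos'],s['orientation'],s['contact_force'])
E
```

```text
1.65 [ 0.50661247 -0.14695099  0.24852557] [[ 9.88766737e-01  1.49463057e-01 -1.06460013e-03]
 [ 1.49462574e-01 -9.88767247e-01 -5.19991804e-04]
 [-1.13036130e-03  3.55032724e-04 -9.99999298e-01]] [ 0.00376245 -0.78891198  0.92425821]
```

View pics/w2.png

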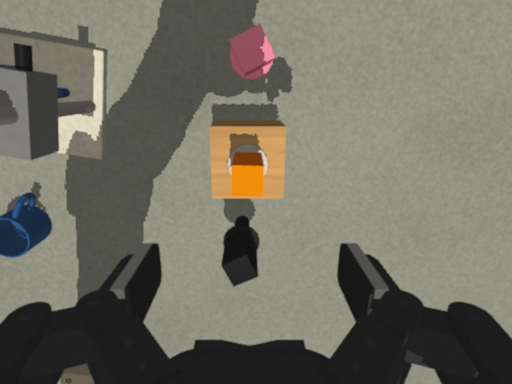

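The orange handle's top face is at about (248,180) and looks square to the tool. The stand centre is at about (248,162), and the black rod is at (240,270).

```bash
python3 - <<'E'
from h import *
im=cv2.imread('pics/w2.png');s=sense()
h=cv2.cvtColor(im,cv2.COLOR_BGR2HSV);m=((h[...,0]<17)&(h[...,0]>5)&(h[...,1]>210)&(h[...,2]>200)).astype(np.uint8)
c=max(cv2.findContours(m,0,2)[0],key=cv2.contourArea);r=cv2.minAreaRect(c);print(r,cv2.boundingRect(c))
P=onz('wrist',*r[0],.136,s);print(P)
b=cv2.boxPoints(r);Q=[onz('wrist',*p,.136,s) for p in b];print(np.round(Q,4))
for a,bb in((0,1),(1,2)):
    d=Q[bb]-Q[a];print(np.linalg.norm(d),np.degrees(np.arctan2(d[1],d[0])))
print(proj('wrist',s['eef_pos'],s))
R=np.array(s['orientation']);print('tool yaw',np.degrees(np.arctan2(R[1,0],R[0,0])))
for z in(.02,.12):print('black',z,onz('wrist',240,272,z,s))
for u,v in((211,197),(285,197),(285,124),(211,124)):print(onz('wrist',u,v,.07,s))
E
```

```text
((235.0, 195.0), (0.0, 0.0), 0.0) (235, 195, 1, 1)
[ 0.49154113 -0.13872907  0.136     ]
[[ 0.4915 -0.1387  0.136 ]
 [ 0.4915 -0.1387  0.136 ]
 [ 0.4915 -0.1387  0.136 ]
 [ 0.4915 -0.1387  0.136 ]]
0.0 0.0
0.0 0.0
(np.float64(246.52827655439796), np.float64(241.85391212795636))
tool yaw 8.494581944296531
black 0.02 [ 0.3374704  -0.16161986  0.02      ]
black 0.12 [ 0.4031081  -0.15519323  0.12      ]
[ 0.46180328 -0.11266489  0.07      ]
[ 0.47407935 -0.19493065  0.07      ]
[ 0.55361564 -0.18010076  0.07      ]
[ 0.5422129  -0.10376095  0.07      ]
```

```bash
python3 - <<'E'
from h import *
im=cv2.imread('pics/w2.png');s=sense()
h=cv2.cvtColor(im,cv2.COLOR_BGR2HSV);print(h[182,248],h[160,248])
q=h[182,248].astype(int);m=(np.abs(h.astype(int)-q).max(-1)<30).astype(np.uint8);m[:, :220]=0;m[:,280:]=0
c=max(cv2.findContours(m,0,2)[0],key=cv2.contourArea);r=cv2.minAreaRect(c);print(r)
print(onz('wrist',*r[0],.136,s))
Q=[onz('wrist',*p,.136,s) for p in cv2.boxPoints(r)]
for a,bb in((0,1),(1,2)):
    d=Q[bb]-Q[a];print(np.linalg.norm(d),np.degrees(np.arctan2(d[1],d[0])))
E
```

```text
[ 17 244 240] [ 13 233 118]
((247.0, 180.0), (30.0, 30.0), 90.0)
[ 0.50694794 -0.14729316  0.136     ]
0.02597082176489439 -81.50901467149438
0.027520285158211057 -170.75687943282475
```

Call:
{"method": "jog_arm", "body": {"increments": [{"claw":0,"x":0,"y":0,"z":-45,"twist":0},{"claw":0,"x":0,"y":0,"z":-45,"twist":0},{"claw":0,"x":0,"y":0,"z":-40,"twist":0},{"claw":0,"x":0,"y":0,"z":-14,"twist":0},{"claw":0,"x":0,"y":0,"z":0,"twist":0}]}}

```text
t: 2.33
eef_pos: [0.5066, -0.1475, 0.1046]
orientation: [[0.989, 0.148, -0.001], [0.148, -0.989, -0.0], [-0.001, -0.0, -1.0]]
contact_force: [0.6, 0.1, 1.5]
width: 1.0
```

Call:
{"method": "jog_arm", "body": {"increments": [{"claw":255,"x":0,"y":0,"z":0,"twist":0},{"claw":255,"x":0,"y":0,"z":0,"twist":0},{"claw":255,"x":0,"y":0,"z":0,"twist":0},{"claw":255,"x":0,"y":0,"z":0,"twist":0},{"claw":255,"x":0,"y":0,"z":0,"twist":0}], "force": 80}}

```text
t: 2.95
eef_pos: [0.5076, -0.1466, 0.1057]
orientation: [[0.989, 0.149, 0.001], [0.149, -0.989, -0.0], [0.001, 0.0, -1.0]]
contact_force: [-0.4, 1.3, 6.5]
width: 0.313
```

Call:
{"method": "jog_arm", "body": {"increments": [{"claw":255,"x":0,"y":0,"z":0,"twist":0},{"claw":255,"x":0,"y":0,"z":0,"twist":0},{"claw":255,"x":0,"y":0,"z":0,"twist":0}]}}

```text
t: 3.32
eef_pos: [0.5076, -0.1466, 0.1057]
orientation: [[0.989, 0.149, 0.001], [0.149, -0.989, -0.0], [0.001, 0.0, -1.0]]
contact_force: [-1.6, 0.0, 5.2]
width: 0.312
```

Call:
{"method": "jog_arm", "body": {"increments": [{"claw":255,"x":0,"y":0,"z":10,"twist":0},{"claw":255,"x":0,"y":0,"z":30,"twist":0},{"claw":255,"x":0,"y":0,"z":50,"twist":0},{"claw":255,"x":0,"y":0,"z":55,"twist":0},{"claw":255,"x":0,"y":0,"z":42,"twist":0}]}}

```text
t: 3.95
eef_pos: [0.5073, -0.1466, 0.2947]
orientation: [[0.989, 0.149, 0.002], [0.149, -0.989, -0.001], [0.002, 0.001, -1.0]]
contact_force: [-0.0, 0.1, -2.2]
width: 0.314
```

Call:
{"method": "jog_arm", "body": {"increments": [{"claw":255,"x":6,"y":30,"z":0,"twist":0},{"claw":255,"x":6,"y":55,"z":0,"twist":0},{"claw":255,"x":6,"y":55,"z":0,"twist":0},{"claw":255,"x":6,"y":50,"z":0,"twist":0},{"claw":255,"x":5,"y":30,"z":0,"twist":0}]}}

```text
t: 4.58
eef_pos: [0.5356, 0.0768, 0.2922]
orientation: [[0.988, 0.153, -0.0], [0.153, -0.988, 0.001], [0.0, -0.001, -1.0]]
contact_force: [-0.6, -1.5, -1.3]
width: 0.314
```

Call:
{"method": "jog_arm", "body": {"increments": [{"claw":255,"x":0,"y":0,"z":0,"twist":0},{"claw":255,"x":0,"y":0,"z":0,"twist":0}]}}

```text
t: 4.82
eef_pos: [0.5358, 0.0724, 0.2919]
orientation: [[0.989, 0.149, -0.0], [0.149, -0.989, -0.001], [-0.001, 0.001, -1.0]]
contact_force: [0.2, 0.1, -0.9]
width: 0.312
```

```bash
python3 - <<'E'
from h import *
im,s=grab('wrist','w3');print(s['t'],s['eef_pos'],s['contact_force'])
E
```

```text
4.825 [0.53580162 0.07239231 0.29193819] [ 0.23498505  0.13553493 -0.87980309]
```

View pics/w3.png

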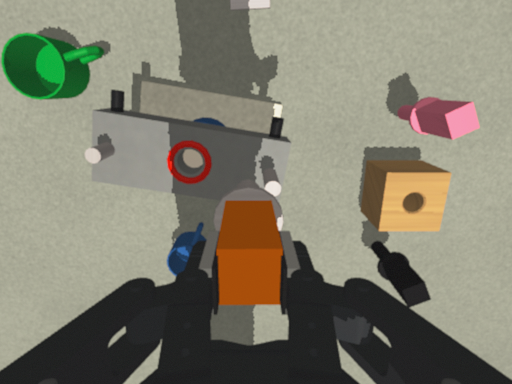

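The rod is held upright in the grip. The ring is at about (189,162), with the white plug visible inside it, and the stand hole is at (413,202).

```bash
python3 - <<'E'
from h import *
im=cv2.imread('pics/w3.png');s=sense()
h=cv2.cvtColor(im,cv2.COLOR_BGR2HSV);m=(((h[...,0]<4)|(h[...,0]>175))&(h[...,1]>170)&(h[...,2]>70)).astype(np.uint8)
c=max(cv2.findContours(m,0,2)[0],key=cv2.contourArea);e=cv2.fitEllipse(c);print(e,cv2.boundingRect(c))
for z in (.14,.145,.15,.155,.16,.165):
    P=onz('wrist',*e[0],z,s);Q=np.array([onz('wrist',*p[0],z,s)[:2] for p in c.astype(float)])
    print(z,P,2*cv2.minEnclosingCircle(Q.astype(np.float32))[1], 2*np.sqrt(cv2.contourArea(Q.astype(np.float32)*1e3)/np.pi))
R=(ray('wrist',*e[0],s));print(tri(R,ray('top',220.26,214.84)),tri(R,ray('scene',282.6,195.8)))
print('hole',onz('wrist',413,202,.07,s))
E
```

```text
((188.89187622070312, 161.67498779296875), (41.08755874633789, 43.442203521728516), 119.30265045166016) (167, 141, 44, 43)
0.14 [0.5353697  0.13073953 0.14      ] 0.04396533593535423 42.37143869587429
0.145 [0.53666664 0.1299226  0.145     ] 0.04322986677289009 41.659402429510244
0.15 [0.53796358 0.12910566 0.15      ] 0.04249437898397446 40.9473520589059
0.155 [0.53926052 0.12828873 0.155     ] 0.041758790612220764 40.23532780376089
0.16 [0.54055746 0.1274718  0.16      ] 0.041023410856723785 39.523288056416554
0.165 [0.54185439 0.12665487 0.165     ] 0.040288046002388 38.81124398154906
[0.53627034 0.13158062 0.14193822] [0.53559635 0.13052186 0.14313743]
hole [ 0.50675224 -0.14652833  0.07      ]
```

Call:
{"method": "jog_arm", "body": {"increments": [{"claw":255,"x":0.7,"y":30,"z":0,"twist":0},{"claw":255,"x":0,"y":28.6,"z":0,"twist":0},{"claw":255,"x":0,"y":0,"z":-25,"twist":0},{"claw":255,"x":0,"y":0,"z":-20,"twist":0},{"claw":255,"x":0,"y":0,"z":0,"twist":0}]}}

```text
t: 5.5
eef_pos: [0.5358, 0.1302, 0.2457]
orientation: [[0.989, 0.147, -0.003], [0.147, -0.989, -0.002], [-0.004, 0.001, -1.0]]
contact_force: [0.2, -0.4, -1.2]
width: 0.316
```

```bash
python3 - <<'E'
from h import *
im,s=grab('wrist','w4');print(s['t'],s['eef_pos'],s['contact_force'])
a,s=grab('scene','s4');b,_=grab('top','t4')
cv2.imwrite('pics/v4.png',np.hstack([cv2.resize(a[100:260,200:360],(400,400),interpolation=2),cv2.resize(im[40:280,130:370],(400,400))]))
E
```

```text
5.5 [0.53583192 0.13018392 0.24565869] [ 0.22826671 -0.39436161 -1.23015167]
```

View pics/v4.png

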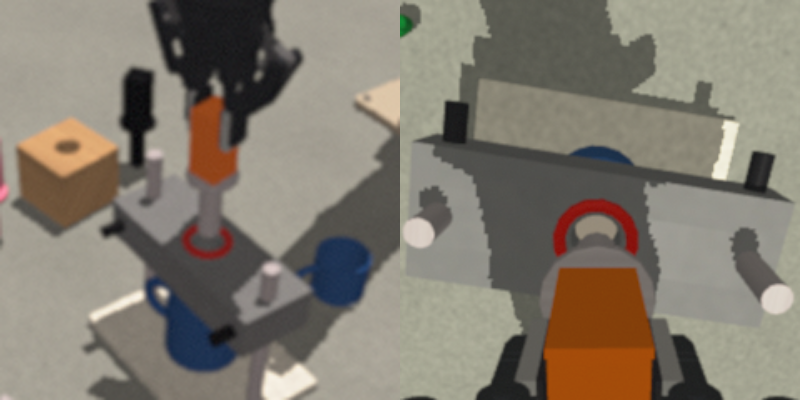

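The tip hangs over the ring in both views, centred within about a millimetre. I'll feel my way down from here.

Call:
{"method": "jog_arm", "body": {"increments": [{"claw":255,"x":0.5,"y":0.7,"z":-3,"twist":0},{"claw":255,"x":0,"y":0,"z":-3,"twist":0},{"claw":255,"x":0,"y":0,"z":-3,"twist":0},{"claw":255,"x":0,"y":0,"z":-3,"twist":0},{"claw":255,"x":0,"y":0,"z":-3,"twist":0}]}}

```text
t: 6.28
eef_pos: [0.5373, 0.1328, 0.2316]
orientation: [[0.989, 0.149, -0.0], [0.149, -0.989, -0.0], [-0.0, 0.0, -1.0]]
contact_force: [-0.3, 1.1, -1.6]
width: 0.314
```

Call:
{"method": "jog_arm", "body": {"increments": [{"claw":255,"x":0,"y":0,"z":-3,"twist":0},{"claw":255,"x":0,"y":0,"z":0,"twist":0}]}}

```text
t: 6.52
eef_pos: [0.5372, 0.1327, 0.2285]
orientation: [[0.989, 0.149, -0.001], [0.149, -0.989, -0.0], [-0.001, 0.0, -1.0]]
contact_force: [0.5, -0.1, -1.6]
width: 0.316
```

Call:
{"method": "jog_arm", "body": {"increments": [{"claw":255,"x":-0.5,"y":-1.2,"z":-3,"twist":0},{"claw":255,"x":0,"y":0,"z":-3,"twist":0},{"claw":255,"x":0,"y":0,"z":-3,"twist":0},{"claw":255,"x":0,"y":0,"z":-3,"twist":0}]}}

```text
t: 7.02
eef_pos: [0.5368, 0.1316, 0.2166]
orientation: [[0.989, 0.149, -0.0], [0.149, -0.989, 0.0], [-0.0, -0.0, -1.0]]
contact_force: [0.5, 1.0, -1.0]
width: 0.315
```

Call:
{"method": "jog_arm", "body": {"increments": [{"claw":255,"x":0,"y":0,"z":-2,"twist":0},{"claw":255,"x":0,"y":0,"z":-2,"twist":0},{"claw":255,"x":0,"y":0,"z":-2,"twist":0}]}}

```text
t: 7.4
eef_pos: [0.537, 0.1316, 0.2109]
orientation: [[0.989, 0.149, 0.0], [0.149, -0.989, 0.0], [0.0, -0.0, -1.0]]
contact_force: [-0.6, -0.7, 7.3]
width: 0.312
```

Call:
{"method": "jog_arm", "body": {"increments": [{"claw":255,"x":0,"y":0,"z":-2,"twist":0},{"claw":255,"x":0,"y":0,"z":-2,"twist":0},{"claw":255,"x":0,"y":0,"z":-2,"twist":0}]}}

```text
t: 7.78
eef_pos: [0.5377, 0.1317, 0.206]
orientation: [[0.989, 0.149, 0.002], [0.149, -0.989, 0.001], [0.002, -0.0, -1.0]]
contact_force: [-1.0, -0.2, 6.4]
width: 0.313
```

Call:
{"method": "jog_arm", "body": {"increments": [{"claw":255,"x":0,"y":0,"z":-2,"twist":0},{"claw":255,"x":0,"y":0,"z":-2,"twist":0},{"claw":255,"x":0,"y":0,"z":-2,"twist":0},{"claw":255,"x":0,"y":0,"z":-2,"twist":0}]}}

```text
t: 8.28
eef_pos: [0.5379, 0.1317, 0.1981]
orientation: [[0.989, 0.149, 0.003], [0.149, -0.989, 0.001], [0.003, -0.0, -1.0]]
contact_force: [-0.5, -0.6, 6.4]
width: 0.317
```

Call:
{"method": "jog_arm", "body": {"increments": [{"claw":255,"x":0,"y":0,"z":-2,"twist":0},{"claw":255,"x":0,"y":0,"z":-2,"twist":0},{"claw":255,"x":0,"y":0,"z":-2,"twist":0},{"claw":255,"x":0,"y":0,"z":-2,"twist":0}]}}

```text
t: 8.78
eef_pos: [0.5381, 0.1317, 0.19]
orientation: [[0.989, 0.149, 0.003], [0.149, -0.989, 0.001], [0.003, -0.0, -1.0]]
contact_force: [-0.9, -1.0, 6.8]
width: 0.312
```

Call:
{"method": "jog_arm", "body": {"increments": [{"claw":255,"x":0,"y":0,"z":-2,"twist":0},{"claw":255,"x":0,"y":0,"z":-2,"twist":0}]}}

```text
t: 9.02
eef_pos: [0.5381, 0.1317, 0.186]
orientation: [[0.989, 0.149, 0.003], [0.149, -0.989, 0.001], [0.003, -0.0, -1.0]]
contact_force: [0.2, -0.7, 5.8]
width: 0.312
```

Call:
{"method": "jog_arm", "body": {"increments": [{"claw":255,"x":0,"y":0,"z":-1,"twist":0},{"claw":255,"x":0,"y":0,"z":-1,"twist":0},{"claw":255,"x":0,"y":0,"z":-1,"twist":0},{"claw":255,"x":0,"y":0,"z":-1,"twist":0}]}}

```text
t: 9.52
eef_pos: [0.5377, 0.1316, 0.1813]
orientation: [[0.989, 0.149, 0.002], [0.149, -0.989, 0.0], [0.002, 0.0, -1.0]]
contact_force: [-0.7, -0.4, 2.0]
width: 0.312
```

Call:
{"method": "jog_arm", "body": {"increments": [{"claw":255,"x":0,"y":0,"z":-1,"twist":0},{"claw":255,"x":0,"y":0,"z":-1,"twist":0}]}}

```text
t: 9.78
eef_pos: [0.5378, 0.1316, 0.1798]
orientation: [[0.989, 0.149, 0.002], [0.149, -0.989, 0.0], [0.002, 0.0, -1.0]]
contact_force: [-0.4, -0.4, 10.3]
width: 0.316
```

Call:
{"method": "jog_arm", "body": {"increments": [{"claw":255,"x":0,"y":0,"z":-1,"twist":0},{"claw":255,"x":0,"y":0,"z":0,"twist":0}]}}

```text
t: 10.02
eef_pos: [0.5378, 0.1316, 0.1794]
orientation: [[0.989, 0.149, 0.002], [0.149, -0.989, 0.0], [0.003, 0.0, -1.0]]
contact_force: [-1.4, -0.7, 12.8]
width: 0.313
```

Call:
{"method": "jog_arm", "body": {"increments": [{"claw":255,"x":0,"y":0,"z":-1,"twist":0},{"claw":255,"x":0,"y":0,"z":0,"twist":0}]}}

```text
t: 10.28
eef_pos: [0.5379, 0.1316, 0.1792]
orientation: [[0.989, 0.149, 0.003], [0.149, -0.989, 0.0], [0.003, 0.0, -1.0]]
contact_force: [-2.6, -2.3, 18.4]
width: 0.315
```

```bash
python3 - <<'E'
from h import *
s=sense();print(s['t'],s['eef_pos'],s['contact_force'])
a,s=grab('scene','s5');b,_=grab('top','t5')
cv2.imwrite('pics/v5.png',np.hstack([cv2.resize(a[120:280,200:360],(400,400),interpolation=2),cv2.resize(b[150:310,140:300],(400,400))]))
E
```

```text
10.275 [0.53791244 0.13160245 0.17922993] [-2.60187266 -2.3049717  18.36033989]
```

View pics/v5.png

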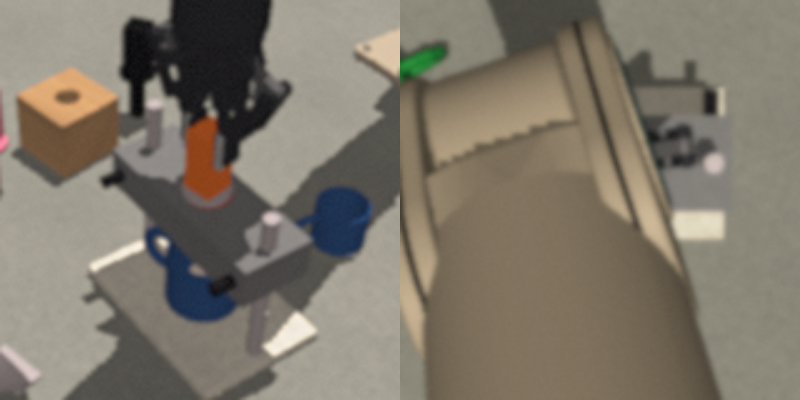

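The collar sits on the ring and is at its hard stop at 18 N. The force dropped to 2 N just before, so the plug seems to have let go. I'll withdraw.

Call:
{"method": "jog_arm", "body": {"increments": [{"claw":255,"x":0,"y":0,"z":6,"twist":0},{"claw":255,"x":0,"y":0,"z":15,"twist":0},{"claw":255,"x":0,"y":0,"z":25,"twist":0},{"claw":255,"x":0,"y":0,"z":30,"twist":0},{"claw":255,"x":0,"y":0,"z":38,"twist":0}]}}

```text
t: 11.0
eef_pos: [0.5357, 0.1315, 0.2912]
orientation: [[0.989, 0.149, -0.003], [0.149, -0.989, -0.001], [-0.003, 0.0, -1.0]]
contact_force: [-0.3, 0.9, -1.5]
width: 0.314
```

Call:
{"method": "jog_arm", "body": {"increments": [{"claw":255,"x":-2,"y":-20,"z":0,"twist":0},{"claw":255,"x":-3,"y":-40,"z":0,"twist":0},{"claw":255,"x":-7,"y":-55,"z":0,"twist":0},{"claw":255,"x":-6,"y":-55,"z":0,"twist":0},{"claw":255,"x":-6,"y":-50,"z":0,"twist":0}]}}

```text
t: 11.62
eef_pos: [0.5109, -0.0913, 0.2896]
orientation: [[0.989, 0.148, -0.003], [0.148, -0.989, -0.0], [-0.003, -0.0, -1.0]]
contact_force: [0.9, 0.2, -1.9]
width: 0.314
```

Call:
{"method": "jog_arm", "body": {"increments": [{"claw":255,"x":-5,"y":-40,"z":0,"twist":0},{"claw":255,"x":0,"y":-18,"z":0,"twist":0},{"claw":255,"x":0,"y":0,"z":0,"twist":0},{"claw":255,"x":0,"y":0,"z":0,"twist":0}]}}

```text
t: 12.12
eef_pos: [0.508, -0.1443, 0.2904]
orientation: [[0.988, 0.152, -0.001], [0.152, -0.988, 0.002], [-0.0, -0.002, -1.0]]
contact_force: [0.7, 1.2, -1.6]
width: 0.314
```

```bash
python3 - <<'E'
from h import *
a,s=grab('wrist','w6');b,_=grab('top','t6');c,_=grab('scene','s6')
print(s['t'],s['eef_pos'],s['contact_force'])
cv2.imwrite('pics/v6.png',np.hstack([cv2.resize(a,(400,300)),cv2.resize(b[165:265,170:270],(300,300),interpolation=2)]))
E
```

```text
12.125 [ 0.50798588 -0.14431545  0.29041044] [ 0.73033534  1.18025003 -1.62489657]
```

View pics/v6.png

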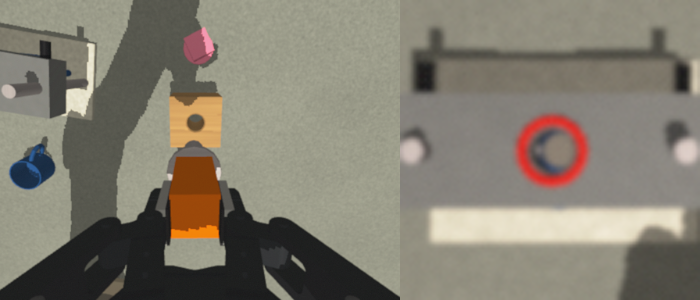

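The top view now shows the bore open, with the plug lying lower down inside blue, so it is in the cup. The stand hole sits directly ahead of the rod.

Call:
{"method": "jog_arm", "body": {"increments": [{"claw":255,"x":0,"y":-1,"z":-30,"twist":0},{"claw":255,"x":0,"y":0,"z":-45,"twist":0},{"claw":255,"x":0,"y":0,"z":-35,"twist":0},{"claw":255,"x":0,"y":0,"z":0,"twist":0},{"claw":255,"x":0,"y":0,"z":0,"twist":0}]}}

```text
t: 12.9
eef_pos: [0.509, -0.1471, 0.182]
orientation: [[0.989, 0.15, 0.002], [0.15, -0.989, -0.0], [0.002, 0.001, -1.0]]
contact_force: [-0.6, 0.2, -1.4]
width: 0.311
```

```bash
python3 - <<'E'
from h import *
a,s=grab('wrist','w7');print(s['t'],s['eef_pos'],s['contact_force'])
h=cv2.cvtColor(a,cv2.COLOR_BGR2HSV)
cv2.imwrite('pics/v7.png',cv2.resize(a[60:260,150:350],(600,600),interpolation=2))
E
```

```text
12.9 [ 0.50901215 -0.14714701  0.18201288] [-0.55155078  0.23579728 -1.43646659]
```

View pics/v7.png

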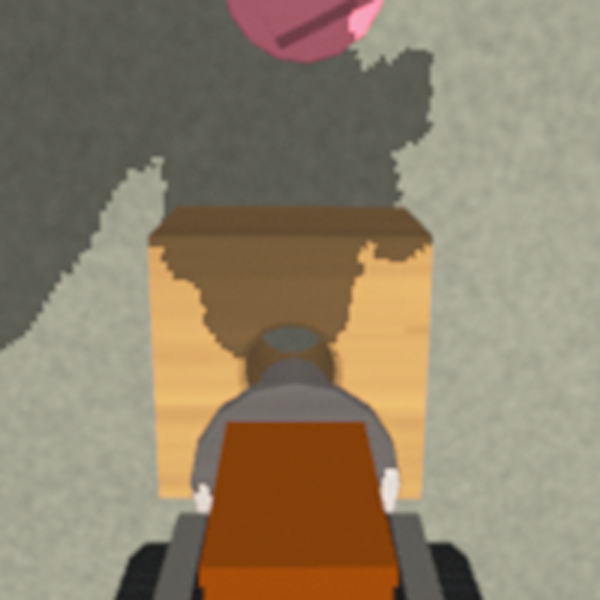

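The shaft is lined up with the hole, so I'll lower it.

Call:
{"method": "jog_arm", "body": {"increments": [{"claw":255,"x":-1,"y":0.4,"z":-6,"twist":0},{"claw":255,"x":0,"y":0,"z":-6,"twist":0},{"claw":255,"x":0,"y":0,"z":-5,"twist":0},{"claw":255,"x":0,"y":0,"z":-4,"twist":0},{"claw":255,"x":0,"y":0,"z":-4,"twist":0}]}}

```text
t: 13.58
eef_pos: [0.5068, -0.1471, 0.1555]
orientation: [[0.989, 0.149, -0.0], [0.149, -0.989, 0.0], [-0.0, -0.0, -1.0]]
contact_force: [-0.1, 0.7, -1.8]
width: 0.312
```

Call:
{"method": "jog_arm", "body": {"increments": [{"claw":255,"x":0,"y":0,"z":-7,"twist":0},{"claw":255,"x":0,"y":0,"z":-10,"twist":0},{"claw":255,"x":0,"y":0,"z":-10,"twist":0},{"claw":255,"x":0,"y":0,"z":-10,"twist":0},{"claw":255,"x":0,"y":0,"z":-7,"twist":0}]}}

```text
t: 14.2
eef_pos: [0.5066, -0.147, 0.1109]
orientation: [[0.989, 0.149, -0.001], [0.149, -0.989, 0.0], [-0.001, -0.0, -1.0]]
contact_force: [-0.6, -0.2, -0.8]
width: 0.315
```

Call:
{"method": "jog_arm", "body": {"increments": [{"claw":255,"x":0,"y":0,"z":-3,"twist":0},{"claw":255,"x":0,"y":0,"z":-2,"twist":0},{"claw":255,"x":0,"y":0,"z":-1,"twist":0},{"claw":255,"x":0,"y":0,"z":0,"twist":0}]}}

```text
t: 14.7
eef_pos: [0.507, -0.1471, 0.106]
orientation: [[0.989, 0.149, 0.0], [0.149, -0.989, -0.0], [0.0, 0.0, -1.0]]
contact_force: [-0.2, -0.1, -1.2]
width: 0.316
```

Call:
{"method": "jog_arm", "body": {"increments": [{"claw":255,"x":0,"y":0,"z":-1,"twist":0},{"claw":255,"x":0,"y":0,"z":0,"twist":0}]}}

```text
t: 14.95
eef_pos: [0.5071, -0.1471, 0.1057]
orientation: [[0.989, 0.149, 0.001], [0.149, -0.989, -0.0], [0.001, 0.0, -1.0]]
contact_force: [-1.3, -0.3, 5.4]
width: 0.319
```

Call:
{"method": "jog_arm", "body": {"increments": [{"claw":255,"x":0,"y":0,"z":-1,"twist":0},{"claw":255,"x":0,"y":0,"z":0,"twist":0}]}}

```text
t: 15.2
eef_pos: [0.5071, -0.1471, 0.1057]
orientation: [[0.989, 0.149, 0.001], [0.149, -0.989, -0.0], [0.001, 0.0, -1.0]]
contact_force: [-3.6, 1.7, 14.7]
width: 0.313
```

Seated at the original height, 0.1057. I'll relax, release and retreat.

Call:
{"method": "jog_arm", "body": {"increments": [{"claw":255,"x":0,"y":0,"z":1,"twist":0},{"claw":0,"x":0,"y":0,"z":0,"twist":0},{"claw":0,"x":0,"y":0,"z":0,"twist":0},{"claw":0,"x":0,"y":0,"z":0,"twist":0},{"claw":0,"x":0,"y":0,"z":0,"twist":0}]}}

```text
t: 15.82
eef_pos: [0.5069, -0.147, 0.1047]
orientation: [[0.989, 0.149, -0.0], [0.149, -0.989, 0.0], [-0.0, -0.0, -1.0]]
contact_force: [0.4, -1.1, -0.1]
width: 1.0
```

Call:
{"method": "jog_arm", "body": {"increments": [{"claw":0,"x":0,"y":0,"z":0,"twist":0},{"claw":0,"x":0,"y":0,"z":20,"twist":0},{"claw":0,"x":0,"y":0,"z":40,"twist":0},{"claw":0,"x":0,"y":0,"z":50,"twist":0},{"claw":0,"x":0,"y":0,"z":50,"twist":0}]}}

```text
t: 16.45
eef_pos: [0.5065, -0.147, 0.2663]
orientation: [[0.989, 0.149, -0.0], [0.149, -0.989, 0.0], [-0.0, -0.0, -1.0]]
contact_force: [0.9, -0.4, -0.5]
width: 1.001
```

Call:
{"method": "jog_arm", "body": {"increments": [{"claw":0,"x":-20,"y":-50,"z":0,"twist":0},{"claw":0,"x":-20,"y":-50,"z":0,"twist":0},{"claw":0,"x":-20,"y":-50,"z":0,"twist":0},{"claw":0,"x":-10,"y":-40,"z":0,"twist":0},{"claw":0,"x":0,"y":0,"z":0,"twist":0}]}}

```text
t: 17.08
eef_pos: [0.4347, -0.3411, 0.2647]
orientation: [[0.99, 0.143, -0.001], [0.143, -0.99, -0.002], [-0.001, 0.002, -1.0]]
contact_force: [-0.6, 1.4, -0.0]
width: 1.001
```

```bash
python3 - <<'E'
from h import *
b,s=grab('top','t8');c,_=grab('scene','s8');print(s['t'],s['eef_pos'],s['width'])
cv2.imwrite('pics/v8.png',np.hstack([cv2.resize(b[50:320,90:410],(400,338)),cv2.resize(c[110:380,90:360],(400,338))]))
E
```

```text
17.075 [ 0.43471968 -0.34106448  0.2647313 ] 1.0014261248294962
```

View pics/v8.png

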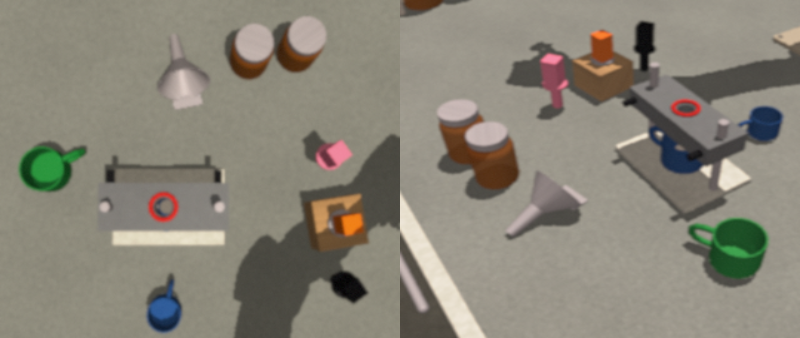

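The rod stands upright in its stand, the bore is open with the plug in the cup, and everything else is where it was. Handing in.

```bash
python3 -c "
from station import hand_in
print(hand_in())"
```

```text
the job is handed in; nothing more can be done
None
```

The plug was pushed out and the rod is back upright in its stand. I handed the job in at about 17 s; no verdict was reported.

- **Pushing the plug out:** The rod met the plug at about 7 N. The force fell to about 2 N near the end of the stroke, which I took as the plug letting go. The collar then pressed the ring to its hard stop, peaking at about 18 N in the readings.
- **Plug in the cup:** The top view afterwards showed the bore clear and the plug lying lower down, inside the blue cup. I judged this from a small, blurry crop.
- **Rod in the stand:** The collar seated at the same tool height as when I first gripped it (0.1057 m), with about 15 N at most on the stand. I then released the rod and moved the arm well clear.
- **Other objects:** In the last top and scene pictures the cup, jars and funnel look unmoved. I compared them by eye only.
- **What failed or disagreed:** The first three move calls were refused because rows need all five keys, so nothing moved. The ring height came out between 142 and 145 mm by camera, against about 145.5 mm by feel.

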